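Set the tube jig's stop with its thumb wheel and feed the tube to it

ROBOT

A 6-joint arm with a two-finger parallel gripper is mounted at the origin on a cart in front of the work surface, level with it; the furniture and walls round the work are solid. World frame = base frame: x ahead of the robot, y to its left, z up, the work surface at z = 0. Lengths are in mm, angles in rad, forces in N, time in s.
With the tool pointing down it reaches from about 400 to 925 mm from the base axis. Payload 12.5 kg.
Tool frame: the origin (TCP) lies midway between the tips of the shut fingers; the grasp point (between the pads) lies 19 mm behind it (env.tcp_to_grasp is the distance from the TCP to the grasp point, in mm); z points along the fingers, y is the line along which they close (so a half turn about z gives the same grasp; the last joint's range is limited). The gripper opens to 95 mm and grips with 3 to 60 N. Pads are 20 mm wide; open, the fingers measure 119 mm over their backs; the gripper's body (75 mm by 180 mm) begins 59 mm behind the grasp point.
Start: joints at [1.125, 0.491, 1.559, -0, 1.092, -0.106], TCP at [208.296, 589.287, 214.661] pointing down, gripper open.
Joint ranges: [-3.1, 3.1], [-0.84, 2.19], [0.05, 2.79], [-1.13, 4.28], [0.06, 2.93], [-2.69, 2.69]. Speed limits (rad/s): [2.22, 2.22, 2.79, 3.14, 3.14, 3.14].

INTERFACE

Orientations are given as [roll, pitch, yaw] about the fixed x, y, z axes, in that order (R = Rz(yaw) Ry(pitch) Rx(roll)).
In Python, from cell import env gives the robot as it stands. The module is installed in compiled form; this text tells all that it offers.
- The arm moves only by the tool step_arm, never from a script. Its argument "plan" is a list that holds one entry, the list of rows, each a list of 5 numbers: the shift along the tool's x, y, z in mm, then the turn about the tool's z in degrees, then the opening, from -1 (shut) to 1 (fully open). A call has 1 to 8 rows; each row is the pose to reach, as a shift and turn from the pose commanded when the call began, along the tool's axes at that moment; what a row does not reach only later rows make up. A row lasts 1/12 s, in which the tool goes at most 41.7 mm and 7.16 degrees, less where a joint would pass 70% of its speed; a pose out of reach is approached as far as the arm can. A call with a gripper value outside its range is refused whole. The fingers move at their own pace and stop on an object; the grip force is fixed at half the most. Time passes only in rows, so rows that repeat a pose let the fingers close. It gives the time, the measured TCP pose, the force, the opening and the grip force at its end, in the units of the state.
- env.state(): the state, without advancing time (a new reading comes with each control period).
- env.read_camera(name): name is "side" or "top"; returns the picture (400x640x3 uint8, blue, green, red); there is no depth.
- env.get_calibration(name): a dict with "K" (3x3 intrinsics, pixels), "extrinsics" (4x4, takes a point from world to camera coordinates). Camera axes: x right, y up, looking along -z (the intrinsics and any distortion apply to the point x, -y, -z); pixel columns grow to the right and rows downward; lengths in mm; the calibration is good to about 2 mm. A picture is of the moment at which its call begins. get_calibration takes no time and is no camera call.
- env.job_done(): hands the job in; it is judged then, once.
The state is a dict: "t": time; "joints": joint angles; "qvel": joint speeds; "tau": joint torques, N m; "eef_pos": TCP position; "tcp_rot": TCP orientation; "ft_force": force on the tool from outside, world axes, zero at the start; "moment": the same for the moment, N m; "opening": opening from 0.0 (shut) to 1.0 (fully open); "grip_force": force on a finger pad.
Only numpy, scipy, OpenCV 4.12 (cv2) and the standard library are available. Lean on these libraries where they do the work, as an engineer would, in place of code of your own. Each camera call takes 0.05 s, during which the arm holds its last target. There are 200 camera calls.

TASK

Get the tube-cutting jig ready for sawing, using your fingertips only. Roll the brass knurled wheel under a fingertip until the stop has closed to where its black pointer lines up with the red rider on the scale; turn the wheel for this and do not push the stop itself. Then gently push the brass tube along its V bed by its free end until it butts against the stop, without lifting the tube and without shifting the stop or the rider from the mark, and leave the other things on the bench alone.

Things in the scene. Friction and masses are not known exactly. Their poses are not given: they have to be found in the camera images.
- jig: tube-cutting jig, fixed to the bench: grey base plate 64 x 230 mm, 13 mm high. Along its y axis lie the V bed (y -110 to -9 mm), the dark steel saw guide (y -8 to +8, 52 mm high, the tube passes between its halves), the sliding stop, the thumb wheel (y +92). Origin on the bench under the saw slot; z up, x away from the robot at yaw 0. The stop closes towards -y
- wheel_top (a point): top of the brass knurled wheel, 60 mm up, fixed to the jig. Wheel 44 mm across, 14 mm wide, axle along jig x; it stands 7 mm or more above its housing and rack bar. Rolling its top towards the saw guide (-y) closes the stop the same way, 6 mm per 22 mm of fingertip travel. Needs 2.5 N of drag at the rim (press about 5 N or more), stays where left, rolls either way
- stop_face (a point): centre of the stop's steel face, on the tube's axis (30.5 mm above the bench), facing the saw guide; behind it a black block 28 mm wide, 43 mm high (51 mm at the steel rack bar on its far side). More than about 8 N on the stop drives it back. Axes as the jig's
- pointer (a point): tip of the black pointer (2 mm wide) on the stop, on the robot's side of the jig, 22 mm above the bench, in the plane of the stop face; moves with the stop. Axes as the jig's
- marker (a point): nose (2 mm wide) of the red rider on the white scale, 22 mm above the bench. The pointer must come to the same place along jig y; at the start it is 9 to 23 mm away, the rider being nearer the saw guide. The rider is a stiff slide, not to be touched. Axes as the jig's
- tube_tip (a point): centre of the brass tube's end nearer the stop. Tube 12 mm outside, 140 mm long, 45 g, loose in the V bed, axis 30.5 mm above the bench, upper half above the bed's edges; slides and rolls freely. Its y axis runs along the tube towards the stop; x and z turn as it rolls
- tube_tail (a point): centre of the tube's other, free end; at the start and, by 4 mm or more, at the end it sticks out beyond V bed and base plate (which end at y = -112 mm in the jig's frame), over the bare bench. Axes as for the tip
- saw: piercing saw frame lying in front of the jig, 105 x 241 x 27 mm, origin at the centre of its underside; leave alone
- pliers: blue-handled pliers lying behind the jig, 28 x 154 x 11 mm, origin at the centre of the underside; leave alone
- tin: small red tin with a pale lid, 45 mm across, 50 mm high, behind the jig near the tube's end, origin at the centre of the underside; leave alone
- dish: small terracotta dish of solder chips, 72 mm across, 24 mm high, behind the jig near the wheel, origin at the centre of the underside; leave alone
- stop (a joint): slide of the stop in m: 0 fully open (stop face 42 mm from the saw slot), grows as it closes, to 0.033
Things that resemble listed ones, but are neither listed nor needed, are in the scene too. What is meant by the part that bears tube_tip is not white, and is the larger of those in its own colour.

How it is judged:
By the outcome, as a careful person would: the job done as asked, in the order asked, and still so for the second after the job is handed in, with the robot touching nothing.
It also fails if it takes over 54 s, if anything falls off the work surface, if the arm or the gripper's body presses on something with over 40 N, if the wrist force passes 120 N, or if a joint passes its speed limit or range.

## Working session

There is one attempt and no reset: what is moved stays moved. The work goes in short steps, Python scripts to look and compute and a tool call to move; the robot and the scene stay as the last step left them, time stands still between calls to the robot, and variables do not carry over. Pictures are saved under pics/ and viewed, at most 10 in all, crops included, and the job is handed in when it is done.

Besides the shell and the picture viewer there is one more tool, called after "Call:" as a command line: name --argument value ..., lists and objects as JSON in quotes. step_arm: Moves the arm, as the interface text tells. Its arguments: {"type":"object","properties":{"plan":{"type":"array"}},"required":["plan"]}

```bash
mkdir -p pics
cat > h.py <<'E'
import numpy as np,cv2
from cell import env
def snap(n,f):
    im=env.read_camera(n); cv2.imwrite('pics/'+f,im); return im
def ray(n,u,v):
    c=env.get_calibration(n);K=np.array(c['K']);E=np.array(c['extrinsics'])
    d=np.linalg.inv(K)@[u,v,1]; d=np.array([d[0],-d[1],-d[2]])
    R=E[:3,:3]; return -R.T@E[:3,3], R.T@d
def onz(n,u,v,z):
    o,d=ray(n,u,v); return o+d*(z-o[2])/d[2]
def proj(n,p):
    c=env.get_calibration(n);K=np.array(c['K']);E=np.array(c['extrinsics'])
    q=E[:3,:3]@np.array(p,float)+E[:3,3]; q=K@[q[0],-q[1],-q[2]]; return q[:2]/q[2]
E
python3 - <<'E'
from h import *
snap('top','t0.png');snap('side','s0.png')
np.set_printoptions(precision=3,suppress=True)
for n in('top','side'): 
    c=env.get_calibration(n);print(c); print(ray(n,320,200))
print(env.state())
E
```

```text
{'K': array([[428.393,   0.   , 316.095],
       [  0.   , 428.393, 202.152],
       [  0.   ,   0.   ,   1.   ]]), 'extrinsics': array([[  -0.009,   -1.   ,   -0.029,   10.332],
       [   0.986,   -0.013,    0.165, -537.25 ],
       [  -0.165,   -0.027,    0.986, -941.117],
       [   0.   ,    0.   ,    0.   ,    1.   ]])}
(array([ 374.224,  -22.007, 1016.817]), array([ 0.17 ,  0.017, -0.985]))
{'K': array([[397.045,   0.   , 317.914],
       [  0.   , 397.045, 198.81 ],
       [  0.   ,   0.   ,   1.   ]]), 'extrinsics': array([[   0.958,   -0.285,    0.014, -506.174],
       [   0.093,    0.356,    0.93 ,  -95.192],
       [  -0.27 ,   -0.89 ,    0.368, -937.712],
       [   0.   ,    0.   ,    0.   ,    1.   ]])}
(array([ 240.614, -944.794,  440.507]), array([ 0.275,  0.887, -0.371]))
{'t': 0.1, 'joints': array([ 1.125,  0.491,  1.559, -0.   ,  1.092, -0.106]), 'qvel': array([-0.   , -0.001, -0.003,  0.   ,  0.001, -0.001]), 'tau': array([  0.002, -61.363, -25.86 ,   0.069,   0.047,  -0.   ]), 'eef_pos': array([208.201, 589.066, 214.128]), 'tcp_rot': array([-3.141, -0.   ,  2.802]), 'ft_force': array([ 0.167,  0.87 , -0.087]), 'moment': array([0.047, 0.005, 0.009]), 'grip_force': 0.0, 'opening': 1.0025526085003724}
```

View pics/t0.png

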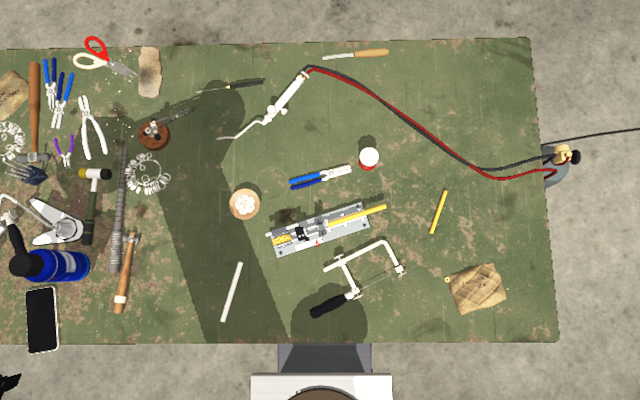

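View pics/s0.png

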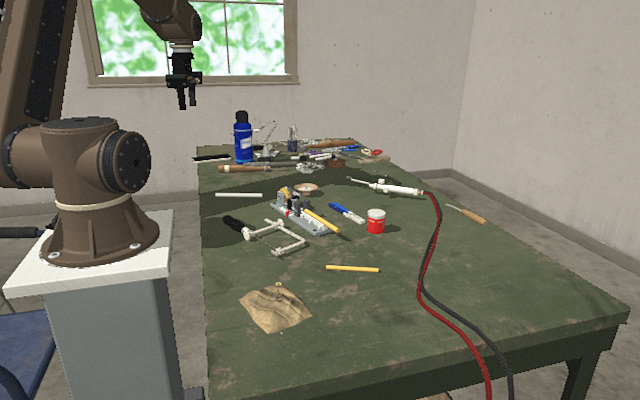

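The top view shows the jig from (268,245) to (385,208), with the wheel end on the left. There are three tubes: a white one at (231,291), a short yellow one on the bench at (438,212), and the brass one in the V bed ending at (386,208). The one meant is in the bed, since it is not white and looks like the larger of the two yellow ones. I'll confirm this in enlarged crops.

Run:
```python
from h import *
t=cv2.imread('pics/t0.png');s=cv2.imread('pics/s0.png')
a=cv2.resize(t[185:265,255:395],None,fx=5.7,fy=5.7,interpolation=cv2.INTER_CUBIC)
cv2.imwrite('pics/t0c.png',a[:590,:800])
cv2.imwrite('pics/s0c.png',cv2.resize(s[175:250,260:360],None,fx=7.8,fy=7.8,interpolation=cv2.INTER_CUBIC))
# tubes: yellow mask lengths
h=cv2.cvtColor(t,cv2.COLOR_BGR2HSV)
m=cv2.inRange(h,(18,120,120),(35,255,255))
n,l,st,c=cv2.connectedComponentsWithStats(m)
for i in range(1,n):
    if st[i,4]>15:
        p=np.argwhere(l==i)[:,::-1].astype(np.float32); print(cv2.minAreaRect(p),st[i,4])
```

```text
((370.054443359375, 52.5445671081543), (5.8707194328308105, 32.23920440673828), 84.2894058227539) 100
((558.0, 154.5), (8.0, 17.0), 0.0) 92
((81.5, 172.5), (9.0, 7.0), 90.0) 70
((438.0042419433594, 211.6753692626953), (4.558223724365234, 46.198211669921875), 19.179006576538086) 212
((356.95001220703125, 214.85000610351562), (5.375871181488037, 60.71572494506836), 71.56505584716797) 296
((281.7499694824219, 238.75), (6.957010269165039, 18.024980545043945), 71.56504821777344) 117
```

View pics/t0c.png

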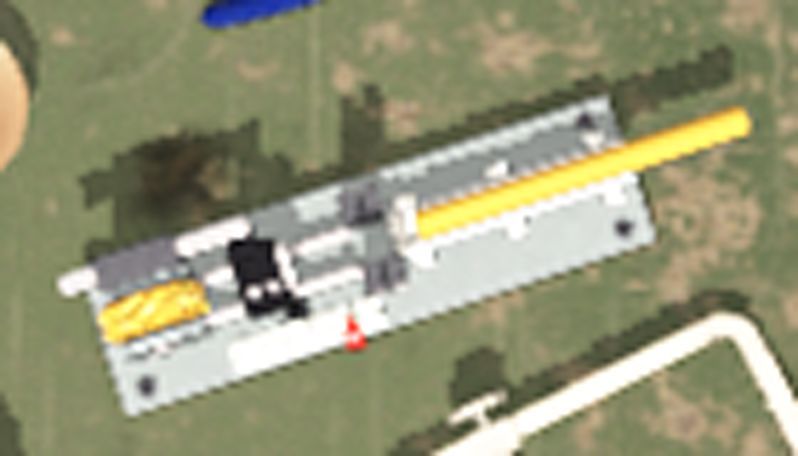

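View pics/s0c.png

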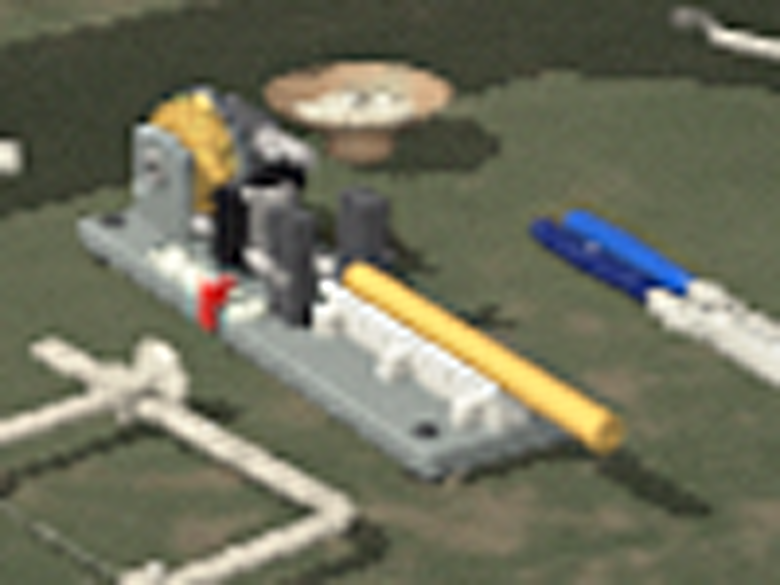

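The crops confirm it: the brass tube in the bed runs from about crop (418,225) to (745,122). The top crop also shows the wheel at (155,311), the black stop at (255,270) with its pointer near (300,302), and the red rider with its nose near (352,318). Next I'll compute the positions.

Run:
```python
from h import *
np.set_printoptions(precision=1,suppress=True)
f=lambda u,v:(255+(u+.5)/5.7-.5,185+(v+.5)/5.7-.5)
P={k:onz('top',*f(u,v),z)[:2] for k,(u,v,z) in dict(bBL=(88,262,13),bBR=(608,97,13),bFR=(655,240,13),bFL=(130,415,13),wheel=(155,311,58),tail=(748,121,30.5),tip=(418,225,33),nose=(352,318,22),ptr=(303,302,22),stopT=(262,240,43)).items()}
for k,v in P.items(): print(k,v)
d=P['bBL']-P['bBR']+P['bFL']-P['bFR'];print('yaw',np.degrees(np.arctan2(-d[0],d[1])), np.linalg.norm(d)/2, np.linalg.norm(P['bBL']-P['bFL']),np.linalg.norm(P['tail']-P['tip']))
d=P['tip']-P['tail'];print('tubeyaw',np.degrees(np.arctan2(-d[0],d[1])))
# side crop
g=lambda u,v:(260+(u+.5)/7.8-.5,175+(v+.5)/7.8-.5)
for k,(u,v,z) in dict(tail=(605,432,30.5),wheeltop=(203,95,60),nose=(228,285,22),frc=(430,475,13)).items(): print('side',k,onz('side',*g(u,v),z)[:2])
y=np.radians(17);y_=np.array([-np.sin(y),np.cos(y)]);x_=np.array([y_[1],-y_[0]])
yaw=np.radians(float(np.degrees(np.arctan2(-d[0],d[1]))));y_=np.array([-np.sin(yaw),np.cos(yaw)]);x_=np.array([y_[1],-y_[0]])
o=P['wheel']
for k,v in P.items(): print(k,'jig rel wheel',x_@(v-o),y_@(v-o)+92)
```

```text
bBL [476.3 114.4]
bBR [ 542.5 -101.9]
bFR [ 482.6 -119.7]
bFL [413.3  96.6]
wheel [452.   81.7]
tail [ 528.9 -157.1]
tip [487.7 -22.2]
nose [451.2   5.1]
ptr [457.9  25.1]
stopT [481.2  40.4]
yaw 17.403037096719007 226.68045708205653 65.46679980332088 141.0519021384805
tubeyaw 16.99376627542914
side tail [ 528.6 -155. ]
side wheeltop [458.2  86.6]
side nose [447.9   1.8]
side frc [ 479.7 -135.6]
bBL jig rel wheel 32.736268394970494 116.23471511263958
bBR jig rel wheel 32.877134548030185 -110.0319886830491
bFR jig rel wheel -29.61841829248829 -109.46567914418611
bFL jig rel wheel -32.715937538142974 117.6169650818575
wheel jig rel wheel 0.0 92.0
tail jig rel wheel 3.7167398765844673 -158.8422932287928
tip jig rel wheel 3.716739876584468 -17.790391090312326
nose jig rel wheel -23.15965984818179 19.04200718147277
ptr jig rel wheel -10.88852548906568 36.13362553662656
stopT jig rel wheel 15.861845424351445 43.983694070246614
```

```bash
cat >> h.py <<'E'
yaw=np.radians(17.1); Y=np.array([-np.sin(yaw),np.cos(yaw),0]); X=np.array([np.cos(yaw),np.sin(yaw),0]); O=np.array([480,-6.5,0.])
J=lambda x,y,z=0: O+x*X+y*Y+[0,0,z]
def rect(n,im,x0,x1,y0,y1,z,s=10):
    # columns: jig y decreasing to the right (saw guide right); rows: x decreasing downward
    src=np.float32([proj(n,J(x,y,z)) for x,y in((x1,y1),(x1,y0),(x0,y0),(x0,y1))])
    w,h=int((y1-y0)*s),int((x1-x0)*s); dst=np.float32([[0,0],[w,0],[w,h],[0,h]])-.5
    return cv2.warpPerspective(im,cv2.getPerspectiveTransform(src,dst),(w,h),flags=cv2.INTER_CUBIC)
def both(tag):
    a=snap('top',tag+'_t.png');b=snap('side',tag+'_s.png')
    r=np.vstack([rect('top',a,-38,-8,0,60,22),rect('side',b,-38,-8,0,60,22)])
    for k in range(0,600,100): cv2.line(r,(k,0),(k,599),(255,0,255),1)
    cv2.imwrite('pics/'+tag+'_r.png',r)
E
python3 -c "
from h import *
both('a')"
```

```text
(no output)
```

View pics/a_r.png

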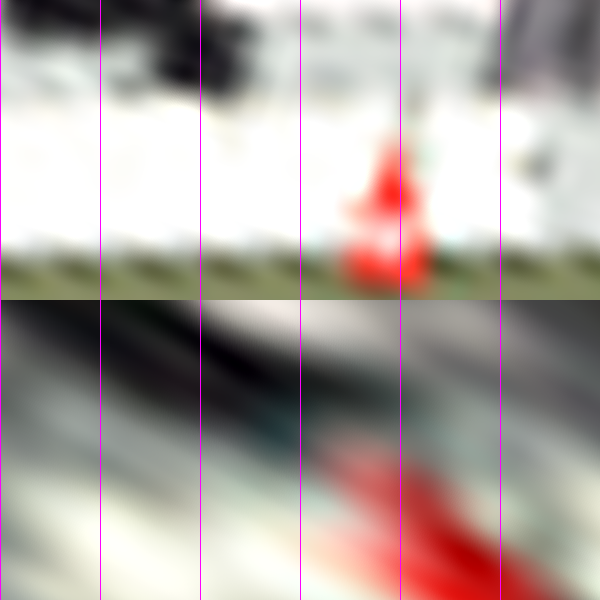

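The rectified top view shows the rider's nose at column ~390 (jig y≈21) and the pointer at ~215 (y≈38.5). The gap is about 17.5 mm, so roughly 64 mm of rolling. Moving over the wheel now.

Call:
step_arm --plan '[[[-394,-389,0,0,-1],[-394,-389,0,0,-1],[-394,-389,0,0,-1],[-394,-389,0,0,-1],[-394,-389,0,0,-1],[-394,-389,0,0,-1],[-394,-389,0,0,-1],[-394,-389,0,0,-1]]]'

```text
t: 0.87
eef_pos: [354.2, 287.6, 214.7]
tcp_rot: [3.141, 0.0, 2.802]
ft_force: [1.3, 0.3, 0.5]
opening: 0.494
grip_force: 0.0
```

Call:
step_arm --plan '[[[-156,-153,0,-36.5,-1],[-156,-153,0,-36.5,-1],[-156,-153,0,-36.5,-1],[-156,-153,0,-36.5,-1],[-156,-153,0,-36.5,-1],[-156,-153,100,-36.5,-1],[-156,-153,124,-36.5,-1],[-156,-153,130,-36.5,-1]]]'

```text
t: 1.53
eef_pos: [449.3, 94.9, 95.7]
tcp_rot: [-3.141, 0.003, -2.845]
ft_force: [1.3, 0.1, -0.3]
opening: 0.006
grip_force: 0.0
```

Call:
step_arm --plan '[[[0,0,10,0,-1],[0,0,15,0,-1],[0,0,15,0,-1],[0,0,15,0,-1]]]'

```text
t: 1.87
eef_pos: [448.9, 96.4, 82.1]
tcp_rot: [-3.141, 0.001, -2.844]
ft_force: [0.2, -0.7, 1.3]
opening: 0.005
grip_force: 0.0
```

Run:
```python
from h import *
a=snap('top','b_t.png');b=snap('side','b_s.png');s=env.state();print(s['eef_pos'],s['ft_force'])
v=np.hstack([cv2.resize(a[205:265,255:325],None,fx=5.7,fy=5.7,interpolation=2),cv2.resize(b[155:215,265:335],None,fx=5.7,fy=5.7,interpolation=2)])
cv2.imwrite('pics/b.png',v)
```

```text
[449.12171006  96.49456389  82.61863545] [-0.10870754  0.15495508  0.59552433]
```

View pics/b.png

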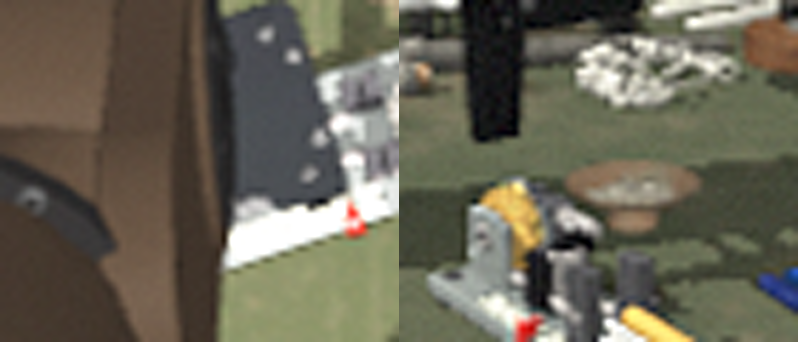

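The side crop shows the fingertip (bottom at 498,138) directly above the wheel (top at 505,185). Descending to contact.

Call:
step_arm --plan '[[[0,-6,10,0,-1],[0,-6,18,0,-1],[0,-6,20,0,-1],[0,-6,20,0,-1],[0,-6,21,0,-1],[0,-6,22,0,-1],[0,-6,23,0,-1],[0,-6,23,0,-1]]]'

```text
t: 2.63
eef_pos: [450.6, 90.5, 59.0]
tcp_rot: [-3.141, 0.001, -2.844]
ft_force: [-1.9, 0.8, 11.2]
opening: 0.006
grip_force: 5.3
```

Call:
step_arm --plan '[[[0,-3,0,0,-1],[0,-6,0,0,-1],[0,-9,0,0,-1],[0,-12,0,0,-1],[0,-15,0,0,-1],[0,-18,0,0,-1],[0,-19,0,0,-1],[0,-19,0,0,-1]]]'

```text
t: 3.3
eef_pos: [456.0, 72.0, 58.4]
tcp_rot: [3.142, 0.0, -2.845]
ft_force: [-0.2, 0.3, 0.4]
opening: 0.001
grip_force: 0.0
```

Run:
```python
from h import *
a=snap('side','c_s.png')
p=cv2.imread('pics/b_s.png')
v=np.hstack([cv2.resize(i[185:225,275:320],None,fx=8.8,fy=8.8,interpolation=2) for i in(p,a)])
cv2.imwrite('pics/c.png',v)
```

```text
(no output)
```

View pics/c.png

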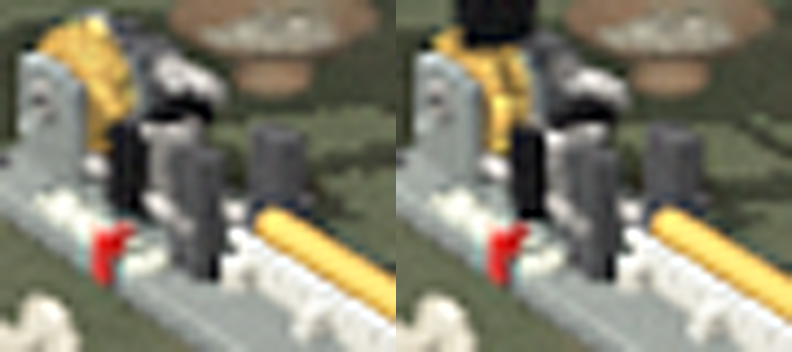

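The second frame shows the stop a few pixels further along than in the first. The rider at (508,255) has not moved. The fingertip ran off the wheel at the end of the stroke, so the next strokes will be shorter.

Call:
step_arm --plan '[[[0,0,-8,0,-1],[0,12,-10,0,-1],[0,21,-8,0,-1],[0,21,0,0,-1],[0,21,2,0,-1],[0,18,2,0,-1],[0,15,2,0,-1],[0,12,2,0,-1]]]'

```text
t: 4.02
eef_pos: [453.0, 84.3, 58.8]
tcp_rot: [-3.141, 0.003, -2.843]
ft_force: [-10.3, 1.8, 57.8]
opening: 0.003
grip_force: 29.2
```

```bash
cat >> h.py <<'E'
def trk(f0,f1,pts):
    g=[cv2.cvtColor(cv2.imread('pics/'+f),cv2.COLOR_BGR2GRAY) for f in(f0,f1)]
    p=np.float32(pts).reshape(-1,1,2)
    q,s,e=cv2.calcOpticalFlowPyrLK(*g,p,None,winSize=(9,9),maxLevel=2)
    return (q-p)[:,0]
E
python3 - <<'E'
from h import *
np.set_printoptions(precision=2,suppress=True)
snap('side','d_s.png'); s=env.state();print(s['eef_pos'],s['ft_force'])
k=lambda u,v:(275+u/8.8-.5,185+v/8.8-.5)
print((proj('side',J(-14,30,40))-proj('side',J(-14,31,40))))
pts=[k(127,130),k(127,200),k(145,130),k(110,200),k(110,250),k(40,100),k(270,140)]
print(trk('b_s.png','c_s.png',pts));print(trk('b_s.png','d_s.png',pts))
E
```

```text
[453.2   83.71  58.88] [-10.7   -0.13  58.06]
[0.19 0.12]
[[ 0.49  0.5 ]
 [ 0.55  0.12]
 [ 0.42  0.41]
 [ 0.5   0.09]
 [ 0.05 -0.03]
 [-0.03  0.04]
 [ 0.17  0.39]]
[[ 1.05  0.65]
 [ 1.1   0.43]
 [ 1.07  0.65]
 [ 1.04  0.37]
 [ 0.1  -0.03]
 [ 0.    0.01]
 [-0.01  0.09]]
```

Call:
step_arm --plan '[[[0,0,-1.5,0,-1],[0,-1.5,-1.5,0,-1],[0,-3,-1.5,0,-1],[0,-4.5,-1.5,0,-1],[0,-4.5,-1.5,0,-1]]]'

```text
t: 4.48
eef_pos: [454.6, 79.1, 58.9]
tcp_rot: [-3.141, 0.003, -2.844]
ft_force: [-3.3, -2.6, 28.8]
opening: 0.002
grip_force: 14.2
```

Call:
step_arm --plan '[[[0,-1.5,0,0,-1],[0,-3,0,0,-1],[0,-4,0,0,-1],[0,-4,0,0,-1]]]'

```text
t: 4.82
eef_pos: [455.8, 75.2, 58.3]
tcp_rot: [-3.141, 0.002, -2.844]
ft_force: [0.3, -3.1, 15.5]
opening: 0.004
grip_force: 8.1
```

Run:
```python
from h import *
np.set_printoptions(precision=2,suppress=True)
snap('side','e_s.png')
k=lambda u,v:(275+u/8.8-.5,185+v/8.8-.5)
pts=[k(127,130),k(127,200),k(145,130),k(110,200),k(110,250),k(40,100)]
print(trk('b_s.png','e_s.png',pts))
```

```text
[[ 1.52  0.82]
 [ 1.5   0.71]
 [ 1.53  0.84]
 [ 1.38  0.46]
 [ 0.13 -0.1 ]
 [-0.02 -0.02]]
```

Call:
step_arm --plan '[[[0,0,-8,0,-1],[0,10,-10,0,-1],[0,18.5,-8,0,-1],[0,18.5,-3,0,-1],[0,18.5,-0.5,0,-1],[0,18.5,-0.5,0,-1],[0,17,-0.5,0,-1],[0,15,-0.5,0,-1]]]'

```text
t: 5.53
eef_pos: [450.1, 90.6, 58.6]
tcp_rot: [3.141, -0.0, -2.844]
ft_force: [-5.1, 7.5, 26.7]
opening: 0.004
grip_force: 13.7
```

Call:
step_arm --plan '[[[0,-2,0,0,-1],[0,-4,0,0,-1],[0,-6,0,0,-1],[0,-8,0,0,-1],[0,-10,0,0,-1],[0,-12,0,0,-1],[0,-14,0,0,-1],[0,-14,0,0,-1]]]'

```text
t: 6.2
eef_pos: [454.9, 76.3, 58.6]
tcp_rot: [-3.141, 0.001, -2.844]
ft_force: [-1.8, -3.2, 15.3]
opening: 0.001
grip_force: 8.2
```

Run:
```python
from h import *
np.set_printoptions(precision=2,suppress=True)
snap('side','f_s.png')
k=lambda u,v:(275+u/8.8-.5,185+v/8.8-.5)
pts=[k(127,130),k(127,200),k(145,130),k(110,200),k(110,250),k(40,100)]
print(trk('b_s.png','f_s.png',pts))
```

```text
[[ 2.42  1.22]
 [ 2.37  1.55]
 [ 2.46  1.44]
 [ 2.22  1.04]
 [ 0.18 -0.17]
 [-0.01  0.04]]
```

Call:
step_arm --plan '[[[0,0,-20,0,-1],[0,40,-50,0,-1],[0,80,-60,0,-1],[0,120,-60,0,-1],[0,160,-60,0,-1],[0,160,-60,0,-1]]]'

```text
t: 6.75
eef_pos: [405.8, 234.0, 118.2]
tcp_rot: [3.141, 0.0, -2.84]
ft_force: [-0.7, -0.5, -0.5]
opening: 0.007
grip_force: 0.0
```

Run:
```python
from h import *
np.set_printoptions(precision=2,suppress=True)
a=snap('top','g_t.png');print(env.state()['eef_pos'])
p=cv2.imread('pics/a_t.png')
r=np.vstack([rect('top',i,-30,-8,0,60,22,13) for i in(p,a)])
for k in range(0,780,65): cv2.line(r,(k,0),(k,600),(255,0,255),1)
cv2.imwrite('pics/g.png',r)
def blk(f):
  im=rect('top',cv2.imread('pics/'+f),-12,12,5,60,43,10); m=(cv2.cvtColor(im,6)<45)
  c=m.mean(0); i=np.where(c>.3)[0]; return 60-i.min()/10,60-i.max()/10
print(blk('a_t.png'),blk('g_t.png'))
q=[proj('top',J(-20,y,22)) for y in(20,21)];print(q)
```

```text
[406.25 232.46 117.9 ]
(np.float64(58.0), np.float64(42.8)) (np.float64(42.8), np.float64(27.9))
[array([315.64, 238.75]), array([315.22, 238.88])]
```

View pics/g.png

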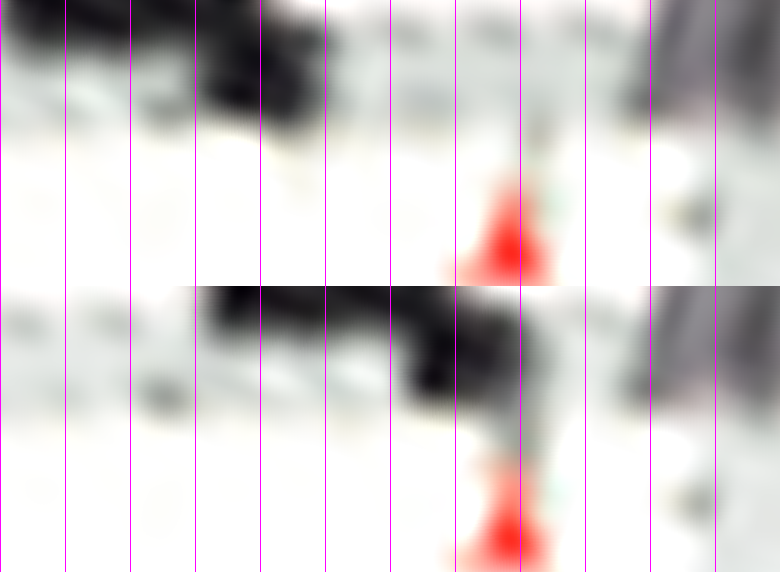

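The top strip (before) has the pointer blob at columns 200–315 and the rider at 512. In the bottom strip (now) the blob is at 412–525, so the pointer is nearly aligned. I'll get sub-pixel numbers.

Run:
```python
from h import *
np.set_printoptions(precision=2,suppress=True,linewidth=200)
snap('side','g_s.png')
k=lambda u,v:(275+u/8.8-.5,185+v/8.8-.5)
pts=[k(127,130),k(127,200),k(145,130),k(110,200),k(40,100)]
def hitx(n,uv,x):
    o,d=ray(n,*uv); t=(x-X@(o-O))/(X@d); p=o+t*d; return Y@(p-O),p[2]
for f in('f_s.png','g_s.png'):
    dd=trk('b_s.png',f,pts); print(f,dd.tolist())
    for p,e in zip(pts,dd): print([round(v,1) for v in hitx('side',p,-14)+hitx('side',np.array(p)+e,-14)])
# top LK on the block
P=[proj('top',J(x,y,43)) for x,y in((14,43),(-13,43),(-13,56),(0,43),(-17,38))]
dt=trk('a_t.png','g_t.png',P)
for p,e in zip(P,dt): print('top',Y@(onz('top',*(p+e),43)-onz('top',*p,43)),e)
for f in('a_t.png','g_t.png'):
    im=cv2.imread('pics/'+f).astype(int); print(f); print(im[232:246,302:326,1]) ; print((im[232:246,302:326,2]-im[232:246,302:326,1])[3:,8:20])
```

```text
f_s.png [[2.422210693359375, 1.2152862548828125], [2.370697021484375, 1.553741455078125], [2.455352783203125, 1.44354248046875], [2.220855712890625, 1.0377197265625], [-0.010650634765625, 0.0404510498046875]]
[np.float64(41.0), np.float64(44.8), np.float64(28.0), np.float64(45.7)]
[np.float64(41.6), np.float64(21.3), np.float64(28.8), np.float64(21.4)]
[np.float64(29.9), np.float64(48.5), np.float64(17.0), np.float64(48.8)]
[np.float64(52.3), np.float64(17.5), np.float64(40.1), np.float64(18.8)]
[np.float64(97.0), np.float64(36.2), np.float64(97.0), np.float64(36.0)]
g_s.png [[2.324066162109375, 1.048126220703125], [2.35028076171875, 1.57696533203125], [2.3953857421875, 1.3719482421875], [2.18450927734375, 1.07769775390625], [0.00299072265625, -0.132293701171875]]
[np.float64(41.0), np.float64(44.8), np.float64(28.5), np.float64(46.0)]
[np.float64(41.6), np.float64(21.3), np.float64(28.9), np.float64(21.3)]
[np.float64(29.9), np.float64(48.5), np.float64(17.3), np.float64(48.9)]
[np.float64(52.3), np.float64(17.5), np.float64(40.3), np.float64(18.6)]
[np.float64(97.0), np.float64(36.
[... 3440 characters left out ...]
7 219  93  96 120 137 139 147 146 144]
 [255 255 255 254 255 255 255 255 255 255 255 249 223 162  93  91  69 116 148 144 146 148 145 145]]
[[  3   0   5   5  -2  -4  -4  -3  -5  -3   5   9]
 [  2   1   1   4   3  -4  -6  -3  -6   0   7   7]
 [ -4  -3   3   3   2  -1  -5  -1  -1   0   0   0]
 [ -3  -5   3   1   2  -2   0   0   0   0   0   0]
 [ -5  -2   1   1   0   1   5  -2   0   0   0   1]
 [  1   1   0   0   0  37  86  -6   0   0   0   0]
 [  0   0   0   0   0   0 139  40   0   0   0   0]
 [  0   0   0  -1   0   0 191 154   1   0   0  -1]
 [  0   0   0   0   0  42  93  70  52  -9  -7  -6]
 [  0   0   0   0   0  11  48  36 162  19 -10  -8]
 [  0   0   0  -1  -9  53 162 164 186  52 -11  -5]]
```

Run:
```python
from h import *
a=cv2.imread('pics/g_t.png');p=cv2.imread('pics/a_t.png')
r=np.hstack([cv2.resize(i[205:255,o:o+40],None,fx=10,fy=11,interpolation=cv2.INTER_LANCZOS4) for i,o in((p,288),(a,294))])
cv2.imwrite('pics/h.png',r)
```

```text
(no output)
```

View pics/h.png

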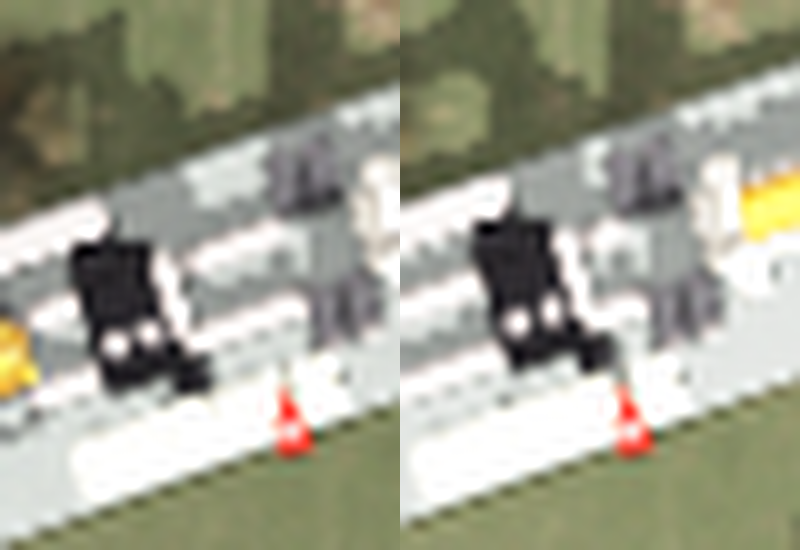

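The crop shows the black pointer bracket reaching forward of the block to the face plane, with its front end at (605,350) and the rider's nose at (627,385). Sub-pixel edges put about 0.7 mm still to go, which is ~2.5 mm of fingertip travel.

Call:
step_arm --plan '[[[0,-40,0,0,-1],[0,-80,0,0,-1],[0,-120,10,0,-1],[0,-150,35,0,-1],[0,-150,45,0,-1],[0,-150,50,0,-1],[0,-150,50,0,-1],[0,-150,50,0,-1]]]'

```text
t: 7.52
eef_pos: [451.5, 85.9, 68.4]
tcp_rot: [3.141, -0.001, -2.845]
ft_force: [-0.6, -0.2, 0.6]
opening: 0.002
grip_force: 0.0
```

Call:
step_arm --plan '[[[0,0,6,0,-1],[0,0,9,0,-1],[0,0,9.5,0,-1],[0,0,9.5,0,-1],[0,0,9.5,0,-1]]]'

```text
t: 7.93
eef_pos: [451.8, 86.6, 59.5]
tcp_rot: [-3.141, 0.001, -2.843]
ft_force: [-1.7, -1.3, 8.5]
opening: 0.003
grip_force: 4.1
```

Call:
step_arm --plan '[[[0,0,0.4,0,-1],[0,-1,0.4,0,-1],[0,-2,0.4,0,-1],[0,-2.6,0.4,0,-1],[0,-2.6,0.4,0,-1],[0,-2.6,0.4,0,-1]]]'

```text
t: 8.43
eef_pos: [452.6, 84.2, 59.4]
tcp_rot: [-3.141, 0.002, -2.843]
ft_force: [-3.0, 1.1, 13.9]
opening: 0.004
grip_force: 6.9
```

Call:
step_arm --plan '[[[0,0,-5,0,-1],[0,0,-30,0,-1],[0,40,-60,0,-1],[0,80,-60,0,-1],[0,120,-60,0,-1],[0,155,-60,0,-1],[0,155,-60,0,-1]]]'

```text
t: 9.02
eef_pos: [405.0, 236.8, 119.1]
tcp_rot: [3.141, 0.002, -2.839]
ft_force: [-0.6, 0.0, 1.0]
opening: 0.005
grip_force: 0.0
```

```bash
cat > m.py <<'E'
from h import *
import sys
np.set_printoptions(precision=2,suppress=True,linewidth=200)
f=sys.argv[1]; snap('top',f); snap('side',f.replace('_t','_s'))
for x,y in((14,28),(-13,28),(-13,41),(0,28),(-17,23)):
    p=proj('top',J(x,y,43)); e=trk('g_t.png',f,[p])[0]; print(Y@(onz('top',*(p+e),43)-onz('top',*p,43)),e)
print('nose',trk('g_t.png',f,[(316,242)]))
print(cv2.imread('pics/'+f)[234:243,308:320,1]); print(env.state()['eef_pos'])
E
python3 m.py i_t.png
```

```text
-0.6422322604539951 [ 0.24 -0.18]
-0.5946979368585303 [ 0.26 -0.04]
-0.8869535556992979 [ 0.39 -0.06]
-0.6763935126504291 [ 0.29 -0.06]
-0.4362185084332998 [ 0.2  -0.01]
nose [[ 0.06 -0.02]]
[[ 54 113 112  27 151 249 255 242 208 209 202 121]
 [ 40  40  40  36  41  61 104 144 194 236 211 136]
 [ 35  29  35  33  25  36  56 119 200 236 206 136]
 [ 50 109 158 126  32  36  35  90 192 244 238 233]
 [170 213 245 202  49  77 120 127 174 255 255 255]
 [232 216 223 232 220 239 255 220 172 255 255 255]
 [231 241 238 252 255 255 255 241 141 236 255 255]
 [253 255 255 255 255 255 255 255 115 209 255 255]
 [255 255 255 255 255 255 255 255  63 100 253 255]]
[406.24 233.28 118.71]
```

The stop moved another 0.65 mm and the rider stayed still. The pointer's protrusion now centres on the nose axis to within about 0.3 mm. Next I'll go to the tube's tail at jig (2.5, −158).

Call:
step_arm --plan '[[[0,-40,-10,0,-1],[0,-80,-10,0,-1],[-2.5,-120,-10,0,-1],[-2.5,-160,-10,0,-1],[-2.5,-200,-10,0,-1],[-2.5,-240,-10,0,-1],[-2.5,-280,-10,0,-1],[-2.5,-320,-10,0,-1]]]'

```text
t: 9.78
eef_pos: [502.9, -76.8, 128.5]
tcp_rot: [3.142, -0.0, -2.846]
ft_force: [1.1, 0.4, 0.4]
opening: 0.003
grip_force: 0.0
```

Call:
step_arm --plan '[[[0,-40,0,0,-1],[0,-80,0,0,-1],[0,-115,0,0,-1],[0,-128,0,0,-1],[0,-128,20,0,-1],[0,-128,40,0,-1],[0,-128,50,0,-1],[0,-128,50,0,-1]]]'

```text
t: 10.45
eef_pos: [539.2, -195.8, 76.5]
tcp_rot: [3.139, -0.003, -2.845]
ft_force: [-0.3, 0.7, 0.4]
opening: 0.004
grip_force: 0.0
```

Run:
```python
from h import *
e=env.state()['eef_pos'];print(e,X@(e-O),Y@(e-O))
```

```text
[ 539.20624152 -195.806143     76.50963652] 0.9252722197432677 -198.34651165395945
```

Call:
step_arm --plan '[[[-1.5,0,25,0,-1],[-1.5,0,45,0,-1],[-1.5,0,55,0,-1],[-1.5,0,57,0,-1],[-1.5,8,57,0,-1],[-1.5,14,57,0,-1],[-1.5,17,57,0,-1],[-1.5,17,57,0,-1]]]'

```text
t: 11.12
eef_pos: [537.2, -178.3, 22.5]
tcp_rot: [-3.141, 0.001, -2.843]
ft_force: [0.3, -0.1, -0.9]
opening: 0.003
grip_force: 0.0
```

Run:
```python
from h import *
e=env.state();print(e['ft_force']);e=e['eef_pos'];print(e,X@(e-O),Y@(e-O))
a=snap('top','k_t.png');b=snap('side','k_s.png')
v=np.hstack([cv2.resize(a[170:250,330:430],None,fx=4,fy=5,interpolation=2),cv2.resize(b[190:270,290:370],None,fx=5,fy=5,interpolation=2)])
cv2.imwrite('pics/k.png',v)
```

```text
[ 0.34174282 -0.07662619 -0.91342383]
[ 537.18430739 -178.33011162   22.49811054] 4.131379650747821 -181.0485127626392
```

View pics/k.png

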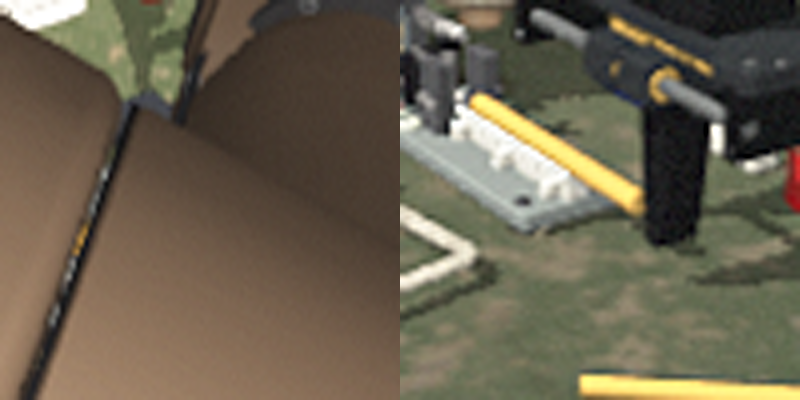

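The side half shows the shut fingertip (672,170) right behind the tube's tail (640,200), clear of the bench and the tin. Pushing gently.

Call:
step_arm --plan '[[[1,2,0,0,-1],[1.5,4,0,0,-1],[1.5,6,0,0,-1],[1.5,8,0,0,-1],[1.5,10,0,0,-1],[1.5,12,0,0,-1],[1.5,14,0,0,-1],[1.5,16,0,0,-1]]]'

```text
t: 11.88
eef_pos: [530.9, -164.1, 21.4]
tcp_rot: [3.141, 0.0, -2.844]
ft_force: [-0.2, -0.1, 0.2]
opening: 0.004
grip_force: 0.0
```

Call:
step_arm --plan '[[[0,2,0,0,-1],[0,4,0,0,-1],[0,6,0,0,-1],[0,8,0,0,-1],[0,10,0,0,-1],[0,12,0,0,-1],[0,14,0,0,-1],[0,16,0,0,-1]]]'

```text
t: 12.55
eef_pos: [526.2, -148.8, 21.5]
tcp_rot: [3.142, 0.0, -2.844]
ft_force: [-0.3, -0.1, -0.5]
opening: 0.004
grip_force: 0.2
```

```bash
cat > tb.py <<'E'
from h import *
import sys
f=sys.argv[1]; im=snap('side',f)
e=env.state();print(e['ft_force'].round(1));e=e['eef_pos'];print('tcp jig',X@(e-O),Y@(e-O),e[2])
# tube mask in side view: extent along its axis
h=cv2.cvtColor(im,cv2.COLOR_BGR2HSV); m=cv2.inRange(h,(15,100,90),(35,255,255)); m[:, :280]=0
n,l,st,c=cv2.connectedComponentsWithStats(m)
for i in range(1,n):
    if st[i,4]>20 and 290<c[i,0]<350 and 195<c[i,1]<250:
        p=np.argwhere(l==i)[:,::-1].astype(np.float32);r=cv2.boxPoints(cv2.minAreaRect(p));print(st[i],c[i])
        e=p[:,0].max(); q=p[p[:,0]>=e-3].mean(0); w=onz('side',*q,30.5); print('tail jig',X@(w-O),Y@(w-O))
        q=p[p[:,0]<=p[:,0].min()+3].mean(0); w=onz('side',*q,32); print('visible front jig',X@(w-O),Y@(w-O))
E
python3 tb.py l_s.png
```

```text
[-0.  -0.5 -0.1]
tcp jig 2.2876248762396814 -149.30550325120493 21.48788306436093
[301 207  30  21 154] [316.22727273 216.65584416]
tail jig 2.8425120471292753 -120.42204880004158
visible front jig -0.9897370521814131 -8.490025630308278
```

Call:
step_arm --plan '[[[0,1.5,0,0,-1],[0,3,0,0,-1],[0,4.5,0,0,-1],[0,6,0,0,-1],[0,7,0,0,-1],[0,8,0,0,-1],[0,8,0,0,-1]]]'

```text
t: 13.18
eef_pos: [523.9, -141.1, 21.5]
tcp_rot: [3.141, 0.0, -2.844]
ft_force: [0.2, -0.9, 0.7]
opening: 0.002
grip_force: 0.0
```

Run:
```python
from h import *
np.set_printoptions(precision=2,suppress=True,linewidth=200)
e=env.state();print(e['ft_force'].round(1));e=e['eef_pos'];print('tcp jig',X@(e-O),Y@(e-O),e[2])
a=snap('top','m_t.png').astype(int); i0=cv2.imread('pics/i_t.png').astype(int)
print(abs(a-i0).sum(2)[222:246:3,296:340:3])
# profile along tube axis: yellowness (R-B)
for y in np.arange(36,-14,-1.5):
    for_=[]
    for im in(i0,a):
        u,v=proj('top',J(2.5,y,35)); pt=cv2.getRectSubPix(im.astype(np.float32),(1,1),(float(u),float(v)))[0,0]; for_+=[int(pt[2]-pt[0]),int(pt[1])]
    print(y,for_,end=' | ')
```

```text
[ 0.2 -0.9  0.7]
tcp jig 2.3455398996815546 -141.58749322672307 21.49138168188048
[[ 41 310 427 112 146 164 135 231  53 251 470 246 331 357 361]
 [407 404 273 242 255 220 473 490 170 308 453 326 299 454 475]
 [112 134 248 251 212 452 509 442 169 135 397 452 379 367 392]
 [342 398 348 237 114 382 373 213  78  87 231 453 372 371 383]
 [304 207  88 244 150  59 641 271  77  53 266 361 359 354 372]
 [ 85 237 379 259 139 274 160 372 412 354 341 346 354 379 345]
 [361 214 313 295 483 642 391 326 408 333 360 307  35  47 117]
 [259 279 383 455 648 536 389 250 285  40  43  50  56  53  65]]
36.0 [-1, 43, 51, 119] | 34.5 [-1, 39, 50, 118] | 33.0 [-1, 41, 49, 115] | 31.5 [-1, 52, 48, 112] | 30.0 [-1, 50, 48, 110] | 28.5 [-3, 38, 48, 110] | 27.0 [0, 71, 47, 105] | 25.5 [6, 144, 44, 100] | 24.0 [5, 228, 42, 95] | 22.5 [4, 247, 37, 86] | 21.0 [4, 240, 32, 75] | 19.5 [0, 202, 23, 59] | 18.0 [-1, 193, 15, 48] | 16.5 [0, 208, 7, 38] | 15.0 [0, 180, 1, 31] | 13.5 [-1, 157, -1, 26] | 12.0 [0, 161, 1, 25] | 10.5 [0, 187, 7, 33] | 9.0 [0, 213, 15, 44] | 7.5 [0, 217, 27, 67] | 6.0 [0, 200, 36, 86] | 4.5 [-1, 165, 42, 103] | 3.0 [-1, 163, 45, 104] | 1.5 [-1, 165, 46, 106] | 0.0 [-1, 165, 46, 103] | -1.5 [-1, 163, 44, 102] | -3.0 [0, 161, 43, 102] | -4.5 [3, 172, 44, 102] | -6.0 [9, 195, 45, 101] | -7.5 [11, 223, 45, 101] | -9.0 [11, 231, 44, 101] | -10.5 [10, 232, 42, 100] | -12.0 [4, 247, 41, 99] | -13.5 [1, 254, 41, 99] |
```

Call:
step_arm --plan '[[[0,-8,0,0,-1],[0,-25,0,0,-1],[0,-50,-40,0,-1],[0,-80,-70,0,-1],[0,-120,-70,0,-1],[0,-160,-70,0,-1],[0,-200,-70,0,-1],[0,-200,-70,0,-1]]]'

```text
t: 13.9
eef_pos: [583.8, -340.8, 91.8]
tcp_rot: [-3.138, 0.002, -2.849]
ft_force: [-0.2, 0.1, -1.0]
opening: 0.005
grip_force: 0.0
```

```bash
cat > p.py <<'E'
from h import *
import sys
f=sys.argv[1]; a=snap('top',f).astype(np.float32); i0=cv2.imread('pics/i_t.png').astype(np.float32)
e=env.state();e=e['eef_pos'];print('tcp jig',X@(e-O),Y@(e-O),e[2])
def prof(r,x=2.5,z=34):
  for y in r:
    o=[]
    for im in(i0,a):
        u,v=proj('top',J(x,y,z)); pt=cv2.getRectSubPix(im,(1,1),(float(u),float(v)))[0,0]; o+=[int(pt[2]-pt[0]),int(pt[1])]
    print(round(y,1),o,end=' | ')
  print()
prof(np.arange(28,-16,-1)); prof(np.arange(-108,-166,-2),z=33)
E
python3 p.py n_t.png; python3 tb.py n_s.png
```

```text
tcp jig 0.756836404705065 -346.6072107793025 91.14011760490473
28 [-2, 47, 56, 132] | 27 [0, 70, 57, 133] | 26 [5, 110, 57, 134] | 25 [6, 174, 57, 135] | 24 [6, 229, 57, 135] | 23 [4, 246, 57, 135] | 22 [4, 247, 57, 134] | 21 [4, 239, 57, 134] | 20 [1, 214, 58, 134] | 19 [-1, 190, 59, 134] | 18 [-1, 193, 59, 135] | 17 [0, 203, 59, 135] | 16 [0, 200, 59, 135] | 15 [0, 179, 59, 135] | 14 [-1, 158, 58, 135] | 13 [-1, 157, 57, 136] | 12 [-1, 159, 57, 136] | 11 [0, 175, 57, 137] | 10 [0, 195, 57, 137] | 9 [0, 212, 58, 137] | 8 [0, 216, 59, 137] | 7 [0, 217, 60, 137] | 6 [0, 199, 60, 138] | 5 [0, 176, 60, 138] | 4 [-1, 162, 59, 139] | 3 [-1, 163, 59, 139] | 2 [-1, 165, 58, 139] | 1 [-1, 165, 59, 139] | 0 [-1, 165, 59, 139] | -1 [-1, 164, 59, 139] | -2 [-1, 162, 59, 139] | -3 [0, 161, 59, 139] | -4 [1, 166, 59, 139] | -5 [5, 176, 60, 140] | -6 [9, 193, 60, 140] | -7 [11, 212, 60, 139] | -8 [12, 227, 60, 139] | -9 [11, 230, 60, 139] | -10 [12, 230, 60, 139] | -11 [8, 237, 59, 139] | -12 [4, 247, 59, 140] | -13 [1, 253, 60, 141] | -14 [0, 254, 60, 141] | -15 [0, 254, 60, 141] | 
-108 [132, 25
[... 302 characters left out ...]
, 142] | -132 [130, 253, 59, 142] | -134 [133, 253, 58, 142] | -136 [133, 253, 58, 142] | -138 [130, 253, 59, 141] | -140 [129, 253, 58, 141] | -142 [133, 252, 57, 140] | -144 [132, 253, 57, 139] | -146 [130, 253, 57, 139] | -148 [132, 252, 57, 137] | -150 [133, 253, 58, 138] | -152 [131, 254, 58, 138] | -154 [131, 254, 58, 138] | -156 [135, 251, 58, 136] | -158 [113, 196, 58, 138] | -160 [51, 145, 58, 137] | -162 [28, 132, 57, 136] | -164 [28, 133, 56, 135] | 
[-0.4  0.1 -0.1]
tcp jig 0.8770979839250438 -344.22402315064915 90.9336277199445
[300 206  34  23 178] [317.03932584 217.09550562]
tail jig 4.559099967691228 -130.0252036749399
visible front jig -1.2167880196858523 -3.3379607673218383
```

Run:
```python
from h import *
def tail(f):
    im=cv2.imread('pics/'+f)
    h=cv2.cvtColor(im,cv2.COLOR_BGR2HSV); m=cv2.inRange(h,(15,100,90),(35,255,255)); m[:, :285]=0
    n,l,st,c=cv2.connectedComponentsWithStats(m)
    for i in range(1,n):
        if st[i,4]>60 and 290<c[i,0]<350 and 195<c[i,1]<250:
            p=np.argwhere(l==i)[:,::-1].astype(np.float32); e=p[:,0].max(); q=p[p[:,0]>=e-3].mean(0); w=onz('side',*q,30.5)
            print(f,e,q,X@(w-O),Y@(w-O))
tail('s0.png');tail('i_s.png');tail('n_s.png')
```

```text
s0.png 339.0 [337.33334 229.61905] 4.2825775748227874 -155.04675849953486
i_s.png 339.0 [337.33334 229.61905] 4.2825775748227874 -155.04675849953486
n_s.png 333.0 [331.25 225.7 ] 4.559099967691228 -130.0252036749399
```

Call:
step_arm --plan '[[[0,40,0,0,-1],[0,80,0,0,-1],[0,120,0,0,-1],[0,145,0,0,-1],[0,160,30,0,-1],[0,165,60,0,-1],[0,170,70,0,-1],[0,175,70,0,-1]]]'

```text
t: 14.67
eef_pos: [529.8, -163.9, 19.4]
tcp_rot: [3.139, -0.003, -2.843]
ft_force: [-0.7, -0.2, -0.8]
opening: 0.007
grip_force: 0.0
```

Call:
step_arm --plan '[[[0,5,0,0,-1],[0,10,0,0,-1],[0,14,0,0,-1],[0,17,0,0,-1],[0,19,0,0,-1],[0,21,0,0,-1],[0,23,0,0,-1],[0,25,0,0,-1]]]'

```text
t: 15.33
eef_pos: [524.0, -141.3, 21.6]
tcp_rot: [-3.141, 0.0, -2.844]
ft_force: [-0.2, -0.5, -0.8]
opening: 0.004
grip_force: 0.0
```

Call:
step_arm --plan '[[[0,1,0,0,-1],[0,2,0,0,-1],[0,3,0,0,-1],[0,4,0,0,-1],[0,5,0,0,-1],[0,5,0,0,-1],[0,5,0,0,-1]]]'

```text
t: 15.92
eef_pos: [522.4, -136.5, 21.5]
tcp_rot: [3.141, 0.0, -2.844]
ft_force: [0.4, 0.8, 0.9]
opening: 0.003
grip_force: 0.1
```

```bash
python3 tb.py o_s.png
```

```text
[ 0.3  0.5 -0.6]
tcp jig 2.336817174495002 -136.71952164122558 21.439647323103383
[327 197   6   8  22] [328.86363636 200.22727273]
tail jig 99.4731183464495 9.628120216116075
visible front jig 90.0119759015223 3.4909735866989733
[300 205  28  21 144] [313.80555556 215.11111111]
tail jig 3.1871964718385226 -107.18719994227446
visible front jig -0.4991763375143323 -1.5878435375960356
```

Call:
step_arm --plan '[[[0,0.6,0,0,-1],[0,1.2,0,0,-1],[0,1.8,0,0,-1],[0,2.4,0,0,-1],[0,3,0,0,-1],[0,3,0,0,-1]]]'

```text
t: 16.47
eef_pos: [521.6, -133.5, 21.5]
tcp_rot: [3.141, 0.0, -2.844]
ft_force: [0.2, 0.0, 0.4]
opening: 0.004
grip_force: 0.2
```

Call:
step_arm --plan '[[[0,0.25,0,0,-1],[0,0.5,0,0,-1],[0,0.75,0,0,-1],[0,0.75,0,0,-1]]]'

```text
t: 16.8
eef_pos: [521.3, -132.9, 21.5]
tcp_rot: [3.141, -0.0, -2.844]
ft_force: [-0.6, -0.7, -0.2]
opening: 0.003
grip_force: 0.3
```

Call:
step_arm --plan '[[[0,0.3,0,0,-1],[0,0.6,0,0,-1],[0,0.8,0,0,-1],[0,0.8,0,0,-1]]]'

```text
t: 17.13
eef_pos: [521.1, -132.1, 21.5]
tcp_rot: [3.141, 0.0, -2.844]
ft_force: [-0.2, -0.7, -0.1]
opening: 0.003
grip_force: 0.3
```

Call:
step_arm --plan '[[[0,0.3,0,0,-1],[0,0.6,0,0,-1],[0,0.6,0,0,-1]]]'

```text
t: 17.38
eef_pos: [521.0, -131.6, 21.5]
tcp_rot: [3.142, 0.0, -2.844]
ft_force: [-0.6, -1.6, 0.7]
opening: 0.006
grip_force: 0.3
```

Call:
step_arm --plan '[[[0,0.3,0,0,-1],[0,0.4,0,0,-1],[0,0.4,0,0,-1]]]'

```text
t: 17.63
eef_pos: [520.9, -131.2, 21.5]
tcp_rot: [3.142, 0.0, -2.844]
ft_force: [0.3, -1.1, 0.7]
opening: 0.004
grip_force: 0.3
```

Call:
step_arm --plan '[[[0,0.3,0,0,-1],[0,0.5,0,0,-1],[0,0.5,0,0,-1]]]'

```text
t: 17.88
eef_pos: [520.7, -130.7, 21.4]
tcp_rot: [3.141, -0.0, -2.844]
ft_force: [0.7, -0.9, 1.0]
opening: 0.006
grip_force: 0.3
```

Call:
step_arm --plan '[[[0,0.3,0,0,-1],[0,0.5,0,0,-1],[0,0.5,0,0,-1]]]'

```text
t: 18.13
eef_pos: [520.5, -130.2, 21.5]
tcp_rot: [3.141, 0.0, -2.844]
ft_force: [-0.3, -1.3, -0.3]
opening: 0.003
grip_force: 0.3
```

Call:
step_arm --plan '[[[0,0.3,0,0,-1],[0,0.5,0,0,-1],[0,0.5,0,0,-1]]]'

```text
t: 18.38
eef_pos: [520.4, -129.8, 21.5]
tcp_rot: [3.142, 0.0, -2.844]
ft_force: [-0.4, -1.4, 0.2]
opening: 0.003
grip_force: 0.3
```

Call:
step_arm --plan '[[[0,0.3,0,0,-1],[0,0.5,0,0,-1],[0,0.5,0,0,-1]]]'

```text
t: 18.63
eef_pos: [520.2, -129.3, 21.5]
tcp_rot: [3.141, 0.0, -2.844]
ft_force: [-0.6, -0.9, 0.4]
opening: 0.004
grip_force: 0.3
```

Call:
step_arm --plan '[[[0,0.3,0,0,-1],[0,0.5,0,0,-1],[0,0.5,0,0,-1]]]'

```text
t: 18.88
eef_pos: [520.1, -128.8, 21.5]
tcp_rot: [3.141, 0.0, -2.844]
ft_force: [-0.1, -1.0, 0.1]
opening: 0.003
grip_force: 0.3
```

Call:
step_arm --plan '[[[0,0.3,0,0,-1],[0,0.5,0,0,-1],[0,0.5,0,0,-1]]]'

```text
t: 19.13
eef_pos: [520.0, -128.3, 21.5]
tcp_rot: [3.142, 0.0, -2.844]
ft_force: [-0.3, -0.4, 1.4]
opening: 0.003
grip_force: 0.3
```

Call:
step_arm --plan '[[[0,0.3,0,0,-1],[0,0.5,0,0,-1],[0,0.5,0,0,-1]]]'

```text
t: 19.38
eef_pos: [519.8, -127.8, 21.5]
tcp_rot: [3.141, 0.0, -2.844]
ft_force: [0.3, 0.1, -0.5]
opening: 0.002
grip_force: 0.3
```

```bash
cat > q.py <<'E'
from h import *
import sys
np.set_printoptions(precision=2,suppress=True)
f=sys.argv[1]; snap('side',f)
k=lambda u,v:(275+u/8.8-.5+2.5,185+v/8.8-.5+1.2)
print(trk('i_s.png',f,[k(127,130),k(127,200),k(145,130),k(110,200)]).tolist())
e=[env.state()['ft_force'] for _ in range(1)]; print(e)
E
python3 q.py r_s.png
```

```text
[[0.19189453125, 0.10205078125], [0.045684814453125, -0.0863800048828125], [0.101715087890625, 0.08587646484375], [0.0653076171875, -0.043731689453125]]
[array([ 0.05, -0.7 , -0.06])]
```

Call:
step_arm --plan '[[[0,0.3,0,0,-1],[0,0.5,0,0,-1],[0,0.5,0,0,-1]]]'

```text
t: 19.68
eef_pos: [519.6, -127.4, 21.5]
tcp_rot: [3.142, 0.0, -2.844]
ft_force: [-0.2, -0.2, 0.1]
opening: 0.003
grip_force: 0.4
```

Call:
step_arm --plan '[[[0,0.3,0,0,-1],[0,0.5,0,0,-1],[0,0.5,0,0,-1]]]'

```text
t: 19.93
eef_pos: [519.5, -126.9, 21.5]
tcp_rot: [3.142, 0.0, -2.844]
ft_force: [-0.1, -0.6, -0.1]
opening: 0.003
grip_force: 0.4
```

Call:
step_arm --plan '[[[0,-8,0,0,-1],[0,-25,0,0,-1],[0,-25,-40,0,-1],[0,-25,-80,0,-1],[0,-10,-110,0,-1],[0,30,-115,0,-1],[0,70,-115,0,-1],[0,110,-115,0,-1]]]'

```text
t: 20.6
eef_pos: [487.6, -22.0, 137.4]
tcp_rot: [-3.141, 0.002, -2.846]
ft_force: [1.6, 0.2, -0.5]
opening: 0.005
grip_force: 0.0
```

Call:
step_arm --plan '[[[0,40,0,0,-1],[0,80,0,0,-1],[0,120,0,0,-1],[0,160,0,0,-1],[0,200,0,0,-1],[0,240,0,0,-1],[0,270,0,0,-1],[0,270,0,0,-1]]]'

```text
t: 21.27
eef_pos: [407.9, 239.7, 136.8]
tcp_rot: [3.141, 0.001, -2.841]
ft_force: [-0.2, 0.0, -0.1]
opening: 0.001
grip_force: 0.0
```

```bash
python3 p.py u_t.png
python3 - <<'E'
from h import *
for x,y in((14,28),(-13,28),(-13,41),(0,28),(-17,23)):
    p=proj('top',J(x,y,43)); e=trk('i_t.png','u_t.png',[p])[0]; print(round(Y@(onz('top',*(p+e),43)-onz('top',*p,43)),2),end=' ')
print(trk('i_t.png','u_t.png',[(316,242)]))
print(cv2.imread('pics/u_t.png')[234:243,308:320,1])
E
```

```text
tcp jig 3.538868264573795 254.6926566085265 136.6693630651723
28 [-2, 47, -2, 45] | 27 [0, 70, 0, 69] | 26 [5, 110, 4, 110] | 25 [6, 174, 5, 173] | 24 [6, 229, 4, 229] | 23 [4, 246, 3, 246] | 22 [4, 247, 4, 246] | 21 [4, 239, 22, 244] | 20 [1, 214, 85, 241] | 19 [-1, 190, 150, 237] | 18 [-1, 193, 151, 242] | 17 [0, 203, 141, 249] | 16 [0, 200, 136, 252] | 15 [0, 179, 136, 251] | 14 [-1, 158, 136, 251] | 13 [-1, 157, 134, 252] | 12 [-1, 159, 133, 253] | 11 [0, 175, 133, 252] | 10 [0, 195, 134, 252] | 9 [0, 212, 135, 252] | 8 [0, 216, 144, 249] | 7 [0, 217, 152, 245] | 6 [0, 199, 159, 229] | 5 [0, 176, 163, 211] | 4 [-1, 162, 166, 200] | 3 [-1, 163, 166, 200] | 2 [-1, 165, 165, 201] | 1 [-1, 165, 164, 200] | 0 [-1, 165, 164, 199] | -1 [-1, 164, 164, 199] | -2 [-1, 162, 164, 200] | -3 [0, 161, 165, 202] | -4 [1, 166, 165, 202] | -5 [5, 176, 165, 201] | -6 [9, 193, 165, 199] | -7 [11, 212, 164, 198] | -8 [12, 227, 163, 199] | -9 [11, 230, 163, 210] | -10 [12, 230, 163, 225] | -11 [8, 237, 155, 237] | -12 [4, 247, 146, 246] | -13 [1, 253, 140, 251] | -14 [0, 254, 138, 251] | -15 [0, 254, 
[... 613 characters left out ...]
 -152 [131, 254, 52, 168] | -154 [131, 254, 53, 163] | -156 [135, 251, 47, 149] | -158 [113, 196, 38, 141] | -160 [51, 145, 33, 136] | -162 [28, 132, 30, 133] | -164 [28, 133, 29, 131] | 
-0.01 -0.01 0.0 -0.1 -0.02 [[0.00079346 0.00097656]]
[[ 53 112 111  28 149 249 255 241 206 209 202 121]
 [ 41  39  38  32  43  62 105 147 194 235 211 137]
 [ 33  32  36  35  26  37  54 118 200 235 206 135]
 [ 52 110 157 129  31  38  31  89 192 244 238 233]
 [170 215 246 203  49  77 118 129 174 255 255 255]
 [233 215 223 232 220 239 255 220 170 255 255 255]
 [231 241 238 252 255 255 255 241 143 236 255 255]
 [253 255 255 255 255 255 255 255 116 210 255 255]
 [255 255 255 255 255 255 255 255  66 102 253 255]]
```

The stop and rider haven't moved since the adjustment (shift ≤0.1 mm). The tube tip is at y≈20.0 and the steel face at ≈20, so the gap is at most about 0.5 mm. I'll go back and finish with a light push until I feel contact.

Call:
step_arm --plan '[[[0,-40,0,0,-1],[0,-80,0,0,-1],[0,-120,0,0,-1],[0,-160,0,0,-1],[0,-200,0,0,-1],[0,-240,0,0,-1],[0,-280,0,0,-1],[0,-320,0,0,-1]]]'

```text
t: 21.98
eef_pos: [502.3, -73.7, 136.7]
tcp_rot: [-3.141, 0.0, -2.846]
ft_force: [1.0, 0.1, 0.0]
opening: 0.002
grip_force: 0.0
```

Call:
step_arm --plan '[[[0,-40,0,0,-1],[0,-80,0,0,-1],[0,-90,0,0,-1],[0,-90,40,0,-1],[0,-90,80,0,-1],[0,-90,105,0,-1],[0,-90,115,0,-1],[0,-90,115,0,-1]]]'

```text
t: 22.65
eef_pos: [527.3, -156.3, 19.6]
tcp_rot: [3.139, -0.003, -2.845]
ft_force: [-0.2, 0.1, -0.4]
opening: 0.005
grip_force: 0.0
```

Run:
```python
from h import *
e=env.state()['eef_pos'];print(e,X@(e-O),Y@(e-O))
```

```text
[ 527.26233558 -156.30017297   19.61098164] 1.1257186337452423 -157.07499146719618
```

Call:
step_arm --plan '[[[0,8,0,0,-1],[0,16,0,0,-1],[0,22,0,0,-1],[0,25,0,0,-1],[0,26,0,0,-1],[0,26,0,0,-1],[0,26,0,0,-1],[0,26,0,0,-1]]]'

```text
t: 23.32
eef_pos: [520.9, -130.9, 21.7]
tcp_rot: [-3.141, 0.0, -2.844]
ft_force: [0.0, 0.1, -0.4]
opening: 0.007
grip_force: 0.0
```

Run:
```python
from h import *
e=env.state()['eef_pos'];print(e,X@(e-O),Y@(e-O))
```

```text
[ 520.90686714 -130.89794934   21.6563027 ] 2.5204843837697632 -130.9269595511611
```

Go 4 mm to about −126.9, then creep.

Call:
step_arm --plan '[[[0,1.5,0,0,-1],[0,3,0,0,-1],[0,3.7,0,0,-1],[0,4,0,0,-1],[0,4,0,0,-1]]]'

```text
t: 23.73
eef_pos: [519.5, -126.9, 21.5]
tcp_rot: [3.142, 0.0, -2.844]
ft_force: [-0.5, -0.9, -0.0]
opening: 0.006
grip_force: 0.0
```

Call:
step_arm --plan '[[[0,0.15,0,0,-1],[0,0.3,0,0,-1],[0,0.3,0,0,-1]]]'

```text
t: 23.98
eef_pos: [519.5, -126.7, 21.5]
tcp_rot: [3.142, 0.0, -2.844]
ft_force: [0.0, -0.7, -0.3]
opening: 0.005
grip_force: 0.2
```

Call:
step_arm --plan '[[[0,0.15,0,0,-1],[0,0.3,0,0,-1],[0,0.3,0,0,-1]]]'

```text
t: 24.23
eef_pos: [519.5, -126.5, 21.5]
tcp_rot: [-3.141, 0.0, -2.844]
ft_force: [0.3, -0.8, -0.6]
opening: 0.002
grip_force: 0.9
```

Call:
step_arm --plan '[[[0,0.1,0,0,-1],[0,0.2,0,0,-1],[0,0.2,0,0,-1]]]'

```text
t: 24.48
eef_pos: [519.5, -126.4, 21.5]
tcp_rot: [-3.141, 0.0, -2.844]
ft_force: [0.7, -3.3, -0.7]
opening: 0.003
grip_force: 1.8
```

The force rises to about 3 N and the tip stalls, so the tube is butted. Backing off and verifying from above.

Call:
step_arm --plan '[[[0,-3,0,0,-1],[0,-20,0,0,-1],[0,-30,0,0,-1],[0,-30,-40,0,-1],[0,-30,-80,0,-1],[0,-15,-110,0,-1],[0,25,-115,0,-1],[0,65,-115,0,-1]]]'

```text
t: 25.15
eef_pos: [501.3, -65.0, 138.7]
tcp_rot: [-3.139, 0.004, -2.848]
ft_force: [0.9, 0.5, -0.6]
opening: 0.007
grip_force: 0.0
```

Call:
step_arm --plan '[[[0,40,0,0,-1],[0,80,0,0,-1],[0,120,0,0,-1],[0,160,0,0,-1],[0,200,0,0,-1],[0,240,0,0,-1],[0,280,0,0,-1],[0,310,0,0,-1]]]'

```text
t: 25.82
eef_pos: [409.1, 234.3, 136.7]
tcp_rot: [3.141, 0.0, -2.844]
ft_force: [0.3, 0.3, 0.8]
opening: 0.007
grip_force: 0.0
```

```bash
python3 p.py v_t.png | cut -c1-420
python3 - <<'E'
from h import *
for x,y in((14,28),(-13,28),(-13,41),(0,28),(-17,23)):
    p=proj('top',J(x,y,43)); e=trk('i_t.png','v_t.png',[p])[0]; print(round(Y@(onz('top',*(p+e),43)-onz('top',*p,43)),2),end=' ')
print(trk('i_t.png','v_t.png',[(316,242)]), trk('u_t.png','v_t.png',[proj('top',J(2.5,-120,33)),proj('top',J(2.5,19,34))]))
E
```

```text
tcp jig 3.054054480229366 254.01437561928026 136.76269679653595
28 [-2, 47, -1, 47] | 27 [0, 70, 1, 71] | 26 [5, 110, 6, 111] | 25 [6, 174, 5, 174] | 24 [6, 229, 4, 228] | 23 [4, 246, 5, 246] | 22 [4, 247, 10, 247] | 21 [4, 239, 32, 245] | 20 [1, 214, 96, 242] | 19 [-1, 190, 159, 238] | 18 [-1, 193, 155, 243] | 17 [0, 203, 143, 249] | 16 [0, 200, 137, 252] | 15 [0, 179, 136, 252] | 14 [-1, 158, 135, 252] | 13 [-1, 157, 134, 253] | 12 [-1, 159, 133, 253] | 11 [0, 175, 133, 252] | 
-108 [132, 253, 134, 252] | -110 [133, 253, 132, 252] | -112 [136, 252, 133, 252] | -114 [133, 253, 134, 253] | -116 [132, 253, 134, 254] | -118 [131, 252, 137, 250] | -120 [132, 252, 117, 213] | -122 [131, 253, 30, 134] | -124 [131, 253, 30, 133] | -126 [131, 252, 35, 139] | -128 [133, 253, 37, 140] | -130 [132, 253, 33, 138] | -132 [130, 253, 28, 134] | -134 [133, 253, 32, 137] | -136 [133, 253, 32, 139] | -138 [13
-0.0 -0.0 -0.0 -0.1 -0.01 [[ 0.00927734 -0.00248718]] [[-0.11105347  0.02931213]
 [-0.00799561  0.00170898]]
```

```bash
python3 -c "
from cell import env
print(abs(env.state()['qvel']).max()); print(env.job_done())"
```

```text
0.14714959455299906
the job is handed in; nothing more can be done
None
```

I rolled the stop to the red rider (aligned to about 0.5 mm by my measurement), pushed the tube until it butted against it at about 3 N with no measurable shift of stop or rider, and handed the job in at about 26 s; no verdict was returned.

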